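# Reset the tripped breaker under the push-latch cover

### The arm

A 6-joint arm with a two-finger parallel gripper is mounted at the origin on a cart in front of the work surface, level with it; the furniture and walls round the work are solid. World frame = base frame: x ahead of the robot, y to its left, z up, the work surface at z = 0. Lengths are in m, angles in rad, forces in N, time in s.
With the tool pointing down it reaches from about 0.325 to 0.775 m from the base axis. Payload 9.3 kg.
Tool frame: the origin (TCP) lies midway between the tips of the shut fingers; the grasp point (between the pads) lies 19 mm behind it; z points along the fingers, y is the line along which they close (so a half turn about z gives the same grasp; the last joint's range is limited). The gripper opens to 85 mm and grips with 20 to 120 N. Pads are 22 mm wide; open, the fingers measure 114 mm over their backs; the gripper's body (76 mm by 85 mm) begins 54 mm behind the grasp point. The pads swing forward as they close: fully open they stand 13 mm farther back than shut.
Start: joints at [-1.288, 0.259, 0.021, 1.334, 0, 1.418], TCP at [0.232, -0.499, 0.231] pointing down, gripper open.
Joint ranges: [-3.04, 3.04], [-0.91, 1.82], [-1.04, 1.36], [-1.92, 1.95], [-1.52, 1.45], [-3.14, 3.14]. Speed limits (rad/s): [2.22, 2.22, 2.79, 3.14, 3.14, 3.14].

### API

Orientations are given as a unit quaternion [x, y, z, w].
In Python, from rig import r gives the robot as it stands.
- The arm moves only by the shell command python3 -m creep 'ROWS' [FORCE]. ROWS is JSON, one flat list of numbers, 5 for each row, row after row: the opening, from -1 (shut) to 1 (fully open), then the shift along the tool's x, y, z in units of 30 mm (1.0 is 30 mm), then the turn about the tool's z in units of 8 degrees (1.0 is 8 degrees). In form: [claw, dx, dy, dz, twist, claw, dx, dy, dz, twist, ...]. A call has 1 to 10 rows; each row is the pose to reach, as a shift and turn from the pose commanded when the call began, along the tool's axes at that moment; what a row does not reach only later rows make up. A row lasts 1/8 s, in which the tool goes at most 62.5 mm and 10.7 degrees, less where a joint would pass 70% of its speed; a pose out of reach is approached as far as the arm can. A call with a gripper value outside its range is refused whole. The fingers move at their own pace and stop on an object; FORCE is the grip in N (left out, the last holds). Time passes only in rows, so rows that repeat a pose let the fingers close. It gives the time, the measured TCP pose, the force, the opening and the grip force at its end, in the units of the state.
- r.state(): the state, without advancing time (a new reading comes with each control period).
- r.capture(name): name is "side" or "top" or "wrist"; returns the picture (384x512x3 uint8, red, green, blue); there is no depth.
- r.get_calibration(name): a dict with "mtx" (3x3 intrinsics, pixels), "xyz" and "attitude" of the camera in the world; the wrist camera has in their place "hand_eye" (4x4, takes a point from camera to tool coordinates, whose origin is the TCP and whose axes are the flange's). Camera axes: x right, y up, looking along -z (the intrinsics and any distortion apply to the point x, -y, -z); pixel columns grow to the right and rows downward; lengths in m; the calibration is good to about 2 mm. A picture is of the moment at which its call begins: read the wrist's pose just before it. get_calibration takes no time and is no camera call.
- r.finish_job(): hands the job in; it is judged then, once.
Trained networks look in the newest picture that a camera, given by its name, has taken for a name from the list of things; names that differ only in an ending like _2 or _b are one class to them, and where a whole thing is asked for, a point or a joint stands for the part that bears it (a point fixed in the world has none). Each returns a list of dicts, best first, with "score" (0 to 1); they miss things now and then, are a little off and sometimes report something else, mostly with a low value. They report only what shows in the picture. A call takes as long as a camera call.
- r.recognise(camera, thing): "bbox" ([left, top, width, height] as shares, 0 to 1, of the picture: columns of its width, rows of its height, round what is visible of it).
- r.outline_of(camera, thing): "region" (384x512 bool, what is visible of it) and "bbox" ([left, top, width, height] as shares, 0 to 1, of the picture: columns of its width, rows of its height, round what is visible of it).
The state is a dict: "time": time; "joint_pos": joint angles; "qvel": joint speeds; "joint_torque": joint torques, N m; "position": TCP position; "tcp_rot": TCP orientation; "contact_force": force on the tool from outside, world axes, zero at the start; "wrist_torque": the same for the moment, N m; "width": finger opening in m; "gripper_force": force on a finger pad.
Only numpy, scipy, OpenCV 4.12 (cv2) and the standard library are available. Lean on these libraries where they do the work, as an engineer would, in place of code of your own. Each camera call takes 0.05 s, during which the arm holds its last target. There are 200 camera calls.

### The job

A breaker in the grey supply box on the bench has tripped. Using the fingers only to press and push, press the front of the box's push-latch cover so that it pops open, press the one breaker button that stands out until it snaps home and stays in, then push the cover down and press it so that it latches shut again. Do not pinch the cover or pull it by its inside, and leave the loose things around the box where they are.

Things in the scene. Friction and masses are not known exactly. Their poses are not given: they have to be found in the camera images.
- supply_box: grey sheet-metal supply box fixed to the bench, 150 (x) x 160 (y) x 62 mm high; origin: on the bench below the middle of the cover's hinge line; x from its front (robot side) to its rear. x = -92 to 0 mm lies under the cover, between 16 mm wide side cheeks (top 62 mm); x = 0 to 63 mm is a flat deck, 62 mm high, with two round outlets
- cover_hinge (a point): middle of the cover's hinge line on the box, 59 mm above the bench, at the box's x = 0, y = 0; the line runs along the box's y. The cover is a plain grey flap, 124 mm wide, 4 mm thick, 92 mm from hinge to front edge; a spring swings it open, a push-push latch at the middle of its front edge holds it shut
- cover (a joint): cover angle, rad: 0 latched and level, 1.95 fully open, leaning back past upright. Shut: press its front down to -0.05 (5 mm at the front edge; about 4 N; stop -0.083), let go: it swings open in about 1 s, so draw clear. Open: push its outer (rear) face over to the front and down (at most 5 N near the edge) past level to -0.06 (stop near -0.07), let go: it rises to 0 and stays. A much shallower press does not switch it
- cover_press (a point): the place to press: on the cover's top (outer) face, marked by four fine ribs, on its middle, 76 mm from the hinge line; 63 mm above the bench when latched; moves with the cover
- cover_edge (a point): middle of the cover's front edge on its top (outer) face, 92 mm from the hinge line; moves with the cover; uppermost when the cover is open
- cover_inside: thin black sheet, 66 x 110 x 1.2 mm, on the inside of the cover: faces down when shut, faces the robot when open; not to be pulled or pinched. Origin on the hinge line
- breaker_panel (a point): middle of the row of breakers on the panel under the cover, 41 mm above the bench, at the box's x = -54 mm, y = 0; three breakers stand in a row along the box's y, 34 mm apart, the middle one here. A black latch housing, 52 mm above the bench, stands between them and the front wall, at the box's x = -83 to -72 mm, 40 mm wide
- breaker_1_button (a joint): travel of the button of the breaker that has tripped, m: 0 = standing out (tripped), 0.008 = home. It starts out. Pressed straight down it meets about 6 N before half way, then snaps in and stays; let go early it springs back
- breaker_1_top (a point): middle of the top of that breaker's round black button, 12 mm across, moving straight up and down in a steel collar 21 mm across, 3 mm high; it stands 12.5 mm above the panel (53 mm above the bench) when out, with a white band showing round it, and 4.5 mm above the panel when home. Which breaker is in which of the three places varies
- breaker_2_button (a joint): travel of the button of a healthy breaker, m: 0 = standing out (tripped), 0.008 = home. It is in from the start and stays so
- breaker_2_top (a point): middle of the top of that breaker's round black button, 12 mm across, moving straight up and down in a steel collar 21 mm across, 3 mm high; it stands 4.5 mm above the panel, 45 mm above the bench. Which breaker is in which of the three places varies
- breaker_3_button (a joint): travel of the button of a healthy breaker, m: 0 = standing out (tripped), 0.008 = home. It is in from the start and stays so
- breaker_3_top (a point): middle of the top of that breaker's round black button, 12 mm across, moving straight up and down in a steel collar 21 mm across, 3 mm high; it stands 4.5 mm above the panel, 45 mm above the bench. Which breaker is in which of the three places varies
- valve_body: loose turned steel valve body standing on its end, 30 mm across, 46 mm high, in front of the box to its left; to be left alone. Origin: centre of its underside
- loupe: loose black eye loupe standing on its wide end, 39 mm across, 34 mm high, to the right of the box; to be left alone. Origin: centre of its underside
- screwdriver: loose precision screwdriver, 149 mm long, 16 mm thick, lying in front of the box; to be left alone. Origin: on its underside, near the middle of its length

How it is judged:
On the way, in this order (a step that is already met when the one before it is completed fails the run):
1. the cover has popped fully open (value of joint cover above 1.75 rad), for 0.2 s.
2. the tripped breaker's button is pressed home while the cover is open (value of joint breaker_1_button above 0.0065 m and value of joint cover above 0.9 rad), for 0.2 s.
At the end, for the whole second after the job is handed in: the cover is shut, held by its latch alone (within 0.02 rad of level, at rest), and all three breaker buttons are in (pressed by more than 6.5 of 8 mm) (value of joint cover between -0.02 and 0.02 rad and velocity of joint cover between -0.05 and 0.05 rad/s and value of joint each of breaker_1_button, breaker_2_button, breaker_3_button above 0.0065 m); the robot touches nothing.
It fails at once if the cover is pinched or pulled by its inside (more than 10 N of the fingers on the inner sheet) (contact force between the fingers and cover_inside above 10 N).
It fails at once if the valve body is lifted, carried or pushed away (more than 30 mm) (distance of valve_body from where it was at the start of the episode above 0.03 m).
It fails at once if the loupe is lifted, carried or pushed away (more than 30 mm) (distance of loupe from where it was at the start of the episode above 0.03 m).
It fails at once if the screwdriver is lifted, carried or pushed away (more than 30 mm) (distance of screwdriver from where it was at the start of the episode above 0.03 m).
It also fails if it takes over 64 s, if anything falls off the work surface, if the arm or the gripper's body presses on something with over 40 N, if the wrist force passes 120 N, or if a joint passes its speed limit or range.

## Working session

There is one attempt and no reset: what is moved stays moved. The work goes in short steps, Python scripts to look and compute and a shell command to move; the robot and the scene stay as the last step left them, time stands still between calls to the robot, and variables do not carry over. Pictures are saved under pics/ and viewed, at most 10 in all, crops included, and the job is handed in when it is done.

```bash
ls; mkdir -p pics; python3 - <<'E'
from rig import r
import cv2,numpy as np
s=r.state();print({k:np.round(v,3) for k,v in s.items()})
for c in("top","side"):
    im=r.capture(c);cv2.imwrite(f"pics/{c}0.png",cv2.cvtColor(im,cv2.COLOR_RGB2BGR))
    k=r.get_calibration(c);print(c,k)
    for t in("supply_box","cover_press","cover_edge","cover_hinge","valve_body","loupe","screwdriver"):
        print(t,[(round(d['score'],2),np.round(np.array(d['bbox'])*[512,384,512,384],0)) for d in r.recognise(c,t)[:2]])
E
```

```text
pics
{'time': np.float64(0.0), 'joint_pos': array([-1.288,  0.259,  0.021,  1.334, -0.   ,  1.418]), 'qvel': array([ 0.002,  0.001, -0.001, -0.002, -0.   , -0.   ]), 'joint_torque': array([ 0.0000e+00, -5.5564e+01,  3.4453e+01,  1.4000e-02, -0.0000e+00,
        0.0000e+00]), 'position': array([ 0.232, -0.498,  0.231]), 'tcp_rot': array([ 0.976,  0.216, -0.   , -0.001]), 'contact_force': array([-0.774, -0.046,  0.157]), 'wrist_torque': array([-0.023,  0.01 , -0.048]), 'gripper_force': np.float64(0.0), 'width': np.float64(0.086)}
top {'mtx': array([[384.56762987,   0.        , 250.37672313],
       [  0.        , 384.56762987, 196.69660185],
       [  0.        ,   0.        ,   1.        ]]), 'xyz': array([ 0.39295615, -0.24146131,  0.92714463]), 'attitude': array([-0.04706893,  0.02887493,  0.71197317, -0.70003211])}
supply_box [(0.87, array([257., 148.,  76.,  74.]))]
cover_press [(0.78, array([262., 177.,  57.,  49.]))]
cover_edge [(0.68, array([262., 179.,  57.,  42.]))]
cover_hinge [(0.75, array([259., 150.,  73.,  73.]))]
valve_body [(0.68, array([235., 215.,  17.,   7.]))]
loupe [(0.59, array([327., 200.,  23.,  14.]))]
screwdriver [(0.73, array([290., 226.,  42.,  17.]))]
side {'mtx': array([[385.91034755,   0.        , 259.74033285],
       [  0.        , 385.91034755, 189.71055078],
       [  0.        ,   0.        ,   1.        ]]), 'xyz': array([ 0.16442886, -0.94117291,  0.42817919]), 'attitude': array([ 0.52536431, -0.10062902, -0.17904352,  0.8257176 ])}
supply_box [(0.57, array([254., 184.,  89.,  67.]))]
cover_press [(0.63, array([249., 191.,  62.,  37.]))]
cover_edge [(0.77, array([253., 193.,  59.,  30.]))]
cover_hinge [(0.93, array([250., 180.,  99.,  75.]))]
valve_body [(0.59, array([235., 194.,  14.,  21.]))]
loupe [(0.93, array([293., 245.,  19.,  21.]))]
screwdriver [(0.7, array([250., 241.,  12.,  27.]))]
```

```bash
python3 - <<'E'
import cv2,numpy as np
t=cv2.imread("pics/top0.png")[120:270,180:380];s=cv2.imread("pics/side0.png")[150:300,200:400]
cv2.imwrite("pics/a.png",cv2.resize(t,(800,600),interpolation=cv2.INTER_CUBIC))
E
```

```text
(no output)
```

View pics/a.png

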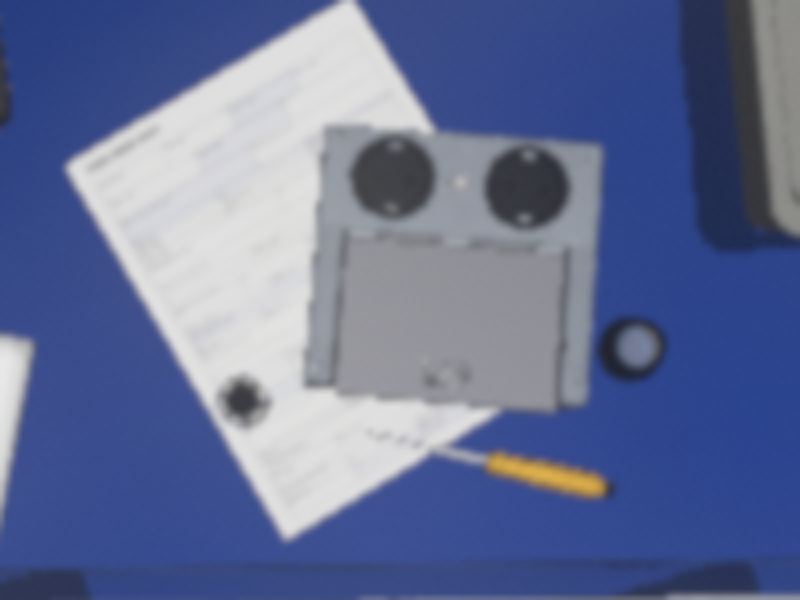

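The picture shows the box with corners at crop (325,125), (603,146), (588,405) and (305,385). The ribs are near (447,374), the valve body is at left front (243,400), the screwdriver is in front, and the loupe is at right (633,347). Next I back-project these.

```bash
cat >h.py <<'E'
from rig import r
import cv2,numpy as np
from scipy.spatial.transform import Rotation as R
def cam(c,s=None):
    k=r.get_calibration(c)
    if 'hand_eye' in k:
        s=s or r.state();T=np.eye(4);T[:3,:3]=R.from_quat(s['tcp_rot']).as_matrix();T[:3,3]=s['position']
        T=T@np.array(k['hand_eye']);return k['mtx'],T[:3,:3],T[:3,3]
    return k['mtx'],R.from_quat(k['attitude']).as_matrix(),np.array(k['xyz'])
def back(C,uv,z):
    K,Q,p=C;d=np.linalg.inv(K)@[uv[0],uv[1],1];d=Q@(d*[1,-1,-1]);return p+d*(z-p[2])/d[2]
def proj(C,X):
    K,Q,p=C;v=(np.asarray(X)-p)@Q*[1,-1,-1];v=v@K.T;return v[...,:2]/v[...,2:]
def save(im,n,crop=None,size=(800,600)):
    if crop: im=im[crop[1]:crop[3],crop[0]:crop[2]]
    cv2.imwrite(n,cv2.resize(cv2.cvtColor(im,cv2.COLOR_RGB2BGR),size,interpolation=cv2.INTER_CUBIC))
E
python3 - <<'E'
from h import *
C=cam("top");print(C)
P=lambda u,v,z:back(C,(180+u/4,120+v/4),z)
c=[P(*q,.062) for q in((325,125),(603,146),(588,405),(305,385))]
q=np.array(c);print(q);print([np.linalg.norm(q[i]-q[i-1]) for i in range(4)])
m=np.array([[63,80],[63,-80],[-87,-80],[-87,80]])/1000
# rigid fit
mc=m.mean(0);qc=q[:,:2].mean(0);A=(m-mc).T@(q[:,:2]-qc);th=np.arctan2(A[0,1]-A[1,0],A[0,0]+A[1,1])
Rm=np.array([[np.cos(th),-np.sin(th)],[np.sin(th),np.cos(th)]]);o=qc-Rm@mc
print("yaw",np.degrees(th),"origin",o,"press",o+Rm@[-.076,0]);print("ribs",P(447,374,.063),"edge",P(337,392,.063),P(555,411,.063),"hinge",P(345,238,.063),P(568,250,.063))
print("valve",P(243,400,.046),"loupe",P(633,347,.034),"sd",P(370,433,.01),P(610,490,.01))
s=r.state();print(R.from_quat(s['tcp_rot']).as_matrix().round(3)); print(r.get_calibration("wrist"))
E
```

```text
(array([[384.56762987,   0.        , 250.37672313],
       [  0.        , 384.56762987, 196.69660185],
       [  0.        ,   0.        ,   1.        ]]), array([[-0.01547912,  0.99408994, -0.10745039],
       [-0.99952639, -0.01824256, -0.02478317],
       [-0.02659687,  0.10701588,  0.99390151]]), array([ 0.39295615, -0.24146131,  0.92714463]))
[[ 0.59073119 -0.24642423  0.062     ]
 [ 0.57514783 -0.40430592  0.062     ]
 [ 0.42812562 -0.39040829  0.062     ]
 [ 0.44199563 -0.23242214  0.062     ]]
[np.float64(0.14939319241105414), np.float64(0.15864888744817562), np.float64(0.147677598868136), np.float64(0.1585938204510577)]
yaw -5.356055193190471 origin [ 0.52094768 -0.31951028] press [ 0.4452795  -0.31241608]
ribs [ 0.44675734 -0.31217851  0.063     ] edge [ 0.43770397 -0.25032405  0.063     ] [ 0.42504452 -0.37177655  0.063     ] hinge [ 0.52496187 -0.25654887  0.063     ] [ 0.51565483 -0.38220943  0.063     ]
valve [ 0.43491004 -0.19659028  0.046     ] loupe [ 0.4623625  -0.42238399  0.034     ] sd [ 0.41578476 -0.26997489  0.01      ] [ 0.3800416  -0.41041684  0.01      ]
[[ 0.907  0.422 -0.   ]
 [ 0.422 -0.907 -0.   ]
 [-0.     0.    -1.   ]]
{'mtx': array([[299.97435844,   0.        , 251.27999447],
       [  0.        , 299.97435844, 195.25919339],
       [  0.        ,   0.        ,   1.        ]]), 'hand_eye': array([[-2.16073411e-04,  9.47977623e-01,  3.18336896e-01,
         8.17522732e-02],
       [ 9.99999958e-01,  2.65638209e-04, -1.12288823e-04,
         1.50454900e-03],
       [-1.91009735e-04,  3.18336858e-01, -9.47977641e-01,
        -1.43128035e-01],
       [ 0.00000000e+00,  0.00000000e+00,  0.00000000e+00,
         1.00000000e+00]])}
```

```bash
python3 -m creep '[-1,9.07,-2.62,0,3.8,-1,9.07,-2.62,0,3.8,-1,9.07,-2.62,0,3.8,-1,9.07,-2.62,0,3.8,-1,9.07,-2.62,0,3.8,-1,9.07,-2.62,1.5,3.8,-1,9.07,-2.62,2.0,3.8,-1,9.07,-2.62,2.0,3.8]'
python3 - <<'E'
from h import *
s=r.state();C=cam("wrist",s);im=r.capture("wrist");save(im,"pics/w1.png",None,(640,480))
print(s['position'],R.from_quat(s['tcp_rot']).as_matrix().round(3),s['contact_force'],s['width'],s['joint_pos'])
th=np.radians(-5.356);o=np.array([.52095,-.31951])
for n,(x,y,z) in dict(press=(-.076,0,.063),eL=(-.092,.062,.063),eR=(-.092,-.062,.063),hL=(0,.062,.063),hR=(0,-.062,.063),rL=(.063,.08,.062),rR=(.063,-.08,.062)).items():
    X=[o[0]+np.cos(th)*x-np.sin(th)*y,o[1]+np.sin(th)*x+np.cos(th)*y,z];print(n,proj(C,X)*1.25)
E
```

```text
time: 1.8
position: [0.4451, -0.3125, 0.1708]
tcp_rot: [0.999, -0.048, -0.001, -0.001]
contact_force: [0.4, 0.5, 1.4]
width: 0.0001
gripper_force: 0.0
[ 0.4450526  -0.31251361  0.17083066] [[ 0.995 -0.095 -0.001]
 [-0.095 -0.995  0.001]
 [-0.002 -0.001 -1.   ]] [0.39087519 0.52402233 1.36954276] 0.00012353785990635175 [-7.66513796e-01  2.73849093e-01 -1.13082333e-01  1.18579748e+00
 -4.36772264e-05  2.47052886e+00]
press [312.11937274 241.24999361]
eL [225.877806   262.55796843]
eR [398.60856129 262.28497948]
hL [214.74384648 128.56433891]
hR [408.66800475 128.12736573]
rL [175.30519691  16.63235157]
rR [447.30886942  15.86641533]
```

View pics/w1.png

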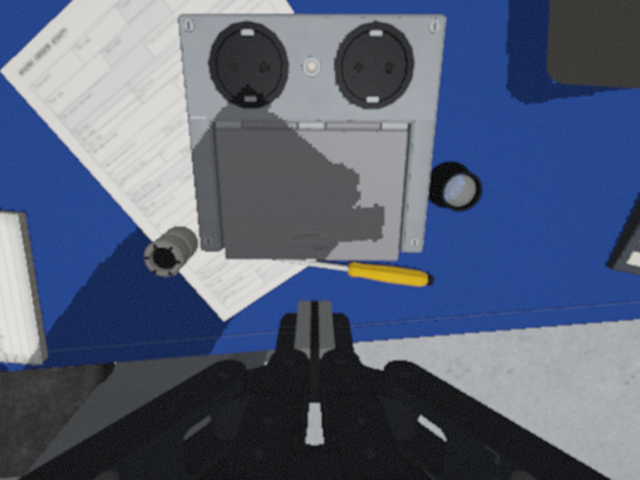

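View pics/side0.png

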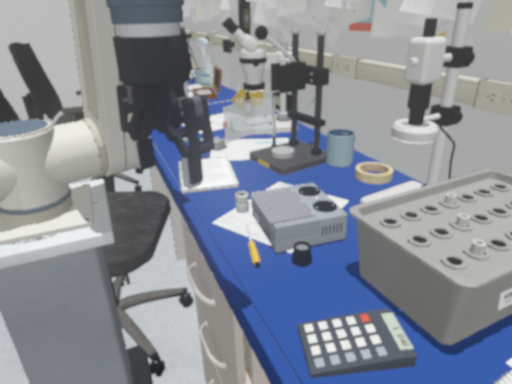

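The wrist view has the rear corners at (180,15) and (445,15) and the cover edge at (225–398, 261). Both match the prediction within about 2 mm. Next I descend onto the ribs.

```bash
python3 -m creep '[-1,0,0,1.7,0,-1,0,0,2.9,0,-1,0,0,3.3,0,-1,0,0,3.45,0,-1,0,0,3.55,0,-1,0,0,3.63,0,-1,0,0,3.68,0,-1,0,0,3.73,0]'
```

```text
time: 2.85
position: [0.446, -0.3129, 0.0599]
tcp_rot: [0.999, -0.047, 0.001, 0.001]
contact_force: [-0.4, -1.8, 2.9]
width: -0.0004
gripper_force: 1.8
```

```bash
python3 -m creep '[-1,0,0,0.05,0,-1,0,0,0.08,0,-1,0,0,0.08,0]'
```

```text
time: 3.22
position: [0.446, -0.3128, 0.0572]
tcp_rot: [0.999, -0.047, 0.0, 0.0]
contact_force: [1.4, -2.1, 4.1]
width: -0.0001
gripper_force: 2.0
```

```bash
python3 -m creep '[-1,0,0,-2,0,-1,-0.5,0,-4,0,-1,-0.5,0,-5,0,-1,-0.5,0,-5,0,-1,-0.5,0,-5,0,-1,-0.5,0,-5,0,-1,-0.5,0,-5,0,-1,-0.5,0,-5,0,-1,-0.5,0,-5,0,-1,-0.5,0,-5,0]'
python3 - <<'E'
from h import *
s=r.state();C=cam("wrist",s);im=r.capture("wrist");save(im,"pics/w2.png",None,(640,480))
print(s['position'],R.from_quat(s['tcp_rot']).as_matrix().round(3))
th=np.radians(-5.356);o=np.array([.52095,-.31951])
for y in(.034,0,-.034):
    x=-.054;z=.045;X=[o[0]+np.cos(th)*x-np.sin(th)*y,o[1]+np.sin(th)*x+np.cos(th)*y,z];print(y,np.round(X,4),proj(C,X)*1.25)
for t in("breaker_1_top","breaker_1_button"):print([(round(d['score'],2),np.round(np.array(d['bbox'])*[640,480,640,480],0)) for d in r.recognise("wrist",t)])
E
```

```text
time: 4.47
position: [0.4307, -0.3111, 0.2069]
tcp_rot: [0.999, -0.047, 0.0, -0.0]
contact_force: [1.0, 0.0, 0.7]
width: -0.0001
gripper_force: 0.0
[ 0.43073747 -0.31106501  0.20694142] [[ 0.996 -0.095  0.   ]
 [-0.095 -0.996  0.   ]
 [ 0.    -0.    -1.   ]]
0.034 [ 0.4704 -0.2806  0.045 ] [270.34274434 178.04799345]
0 [ 0.4672 -0.3145  0.045 ] [312.30080208 177.98581859]
-0.034 [ 0.464  -0.3483  0.045 ] [354.2644712  177.92363542]
[(0.69, array([262., 167.,  15.,  21.])), (0.22, array([305., 169.,  18.,  15.]))]
[(0.5, array([260., 169.,  19.,  14.]))]
```

View pics/w2.png

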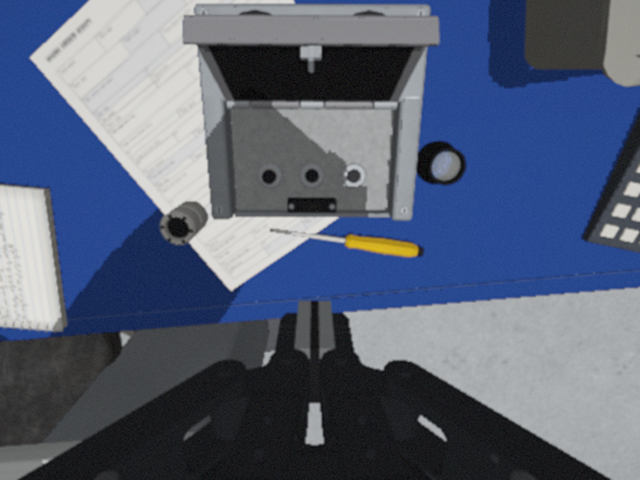

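The cover is open and the three buttons show at (269,176), (312,176) and (354,175). Which one stands out is unclear at this size, so I look closer.

```bash
python3 -m creep '[-1,-0.8,0,1.5,0,-1,-0.8,0,3,0,-1,-0.8,0,3,0,-1,-0.8,0,3,0]'
python3 - <<'E'
from h import *
s=r.state();C=cam("wrist",s);im=r.capture("wrist")
print(s['position'],s['time'])
th=np.radians(-5.356);o=np.array([.52095,-.31951]);p=[]
for y in(.034,0,-.034):
  for z in(.045,.053):
    x=-.054;X=[o[0]+np.cos(th)*x-np.sin(th)*y,o[1]+np.sin(th)*x+np.cos(th)*y,z];p.append(proj(C,X));print(y,z,p[-1])
u,v=np.mean(p,0).astype(int);x0,y0=u-80,max(v-60,0);print(x0,y0);save(im,"pics/w3.png",(x0,y0,x0+160,y0+120))
E
```

```text
time: 5.12
position: [0.4075, -0.3094, 0.1185]
tcp_rot: [0.999, -0.047, 0.001, 0.001]
contact_force: [-0.5, -0.1, 0.8]
width: 0.0002
gripper_force: 0.0
[ 0.40751559 -0.30942126  0.11851031] 5.125
0.034 0.045 [200.34225218 128.47167731]
0.034 0.053 [198.46906779 129.71281549]
0 0.045 [248.30166837 128.39721599]
0 0.053 [248.20276843 129.63550452]
-0.034 0.045 [296.25399527 128.32276568]
-0.034 0.053 [297.92884557 129.55820541]
168 69
```

View pics/w3.png

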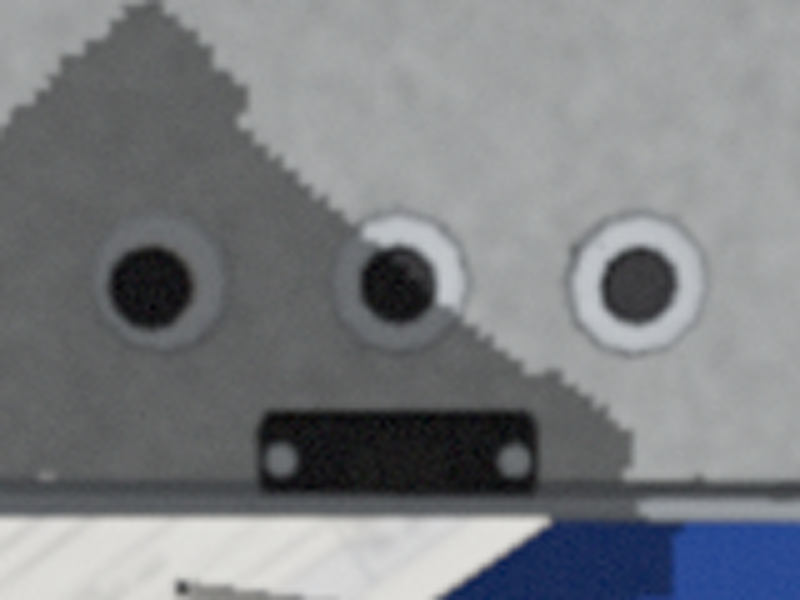

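The left button at (151,287) is offset outward from its collar centre at (160,283) and looks larger, so it is the one standing out. The network agrees. I go over it and press.

```bash
python3 -m creep '[-1,1.5,-1.16,0,0,-1,2.07,-1.16,0.5,0,-1,2.07,-1.16,1.5,0,-1,2.07,-1.16,2.05,0,-1,2.07,-1.16,2.2,0,-1,2.07,-1.16,2.3,0,-1,2.07,-1.16,2.4,0,-1,2.07,-1.16,2.46,0,-1,2.07,-1.16,2.46,0]'
```

```text
time: 6.3
position: [0.4725, -0.2808, 0.0452]
tcp_rot: [0.999, -0.047, 0.001, 0.001]
contact_force: [-4.0, 2.0, 15.5]
width: -0.0001
gripper_force: 7.9
```

```bash
python3 -m creep '[-1,0,0,0.03,0,-1,0,0,0.03,0,-1,0,0,-1.5,0,-1,-0.5,0.5,-3,0,-1,-2.07,1.16,-2.44,0,-1,-2.07,1.16,-2.44,0,-1,-2.07,1.16,-2.44,0]'
python3 - <<'E'
from h import *
s=r.state();C=cam("wrist",s);im=r.capture("wrist")
print(s['position'],s['time']);save(im,"pics/w4.png",(168,9,328,189),(533,600))
E
```

```text
time: 7.18
position: [0.4071, -0.3093, 0.1169]
tcp_rot: [0.999, -0.048, 0.0, 0.0]
contact_force: [-0.5, 0.6, -0.5]
width: 0.0001
gripper_force: 0.0
[ 0.40711096 -0.30927555  0.11690212] 7.175
```

View pics/w4.png

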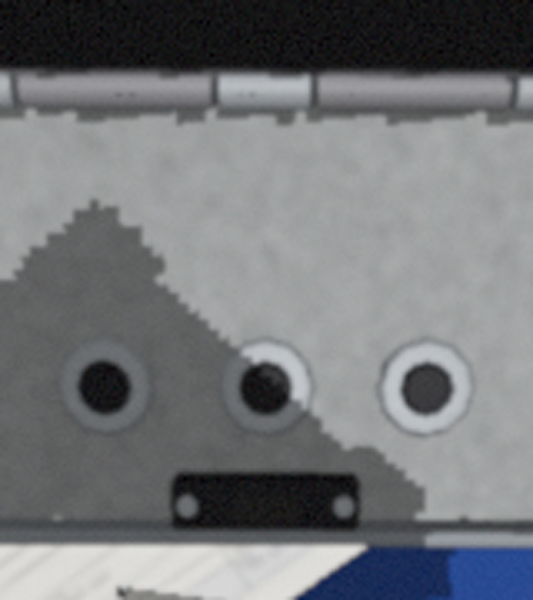

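The left button now sits centred in its collar at (104,387), so it is home. I raise the tool, go over the cover and drop down behind it.

```bash
python3 -m creep '[-1,0,0,-2,0,-1,0,0,-3.4,0,-1,1.5,0,-3.4,0,-1,3.5,0,-3.4,0,-1,5.5,0,-3.4,0,-1,6.6,0,-3.4,0,-1,6.6,0,-3,0,-1,6.6,0,-1.5,0,-1,6.6,0,-0.5,0,-1,6.6,0,-0.5,0]'
```

```text
time: 8.48
position: [0.6025, -0.3263, 0.1289]
tcp_rot: [0.999, -0.047, -0.002, -0.001]
contact_force: [-0.9, -0.0, 0.1]
width: -0.0
gripper_force: 0.0
```

```bash
python3 -m creep '[-1,-0.67,0,0,0,-1,-1.17,0,0,0,-1,-1.67,0,0,0,-1,-2.17,0,0,0,-1,-2.5,0,-0.04,0,-1,-2.8,0,-0.07,0]'
```

```text
time: 9.22
position: [0.5199, -0.3196, 0.1338]
tcp_rot: [0.999, -0.047, 0.0, 0.0]
contact_force: [1.7, -0.3, -1.4]
width: 0.0001
gripper_force: 1.1
```

```bash
python3 -m creep '[-1,-0.67,0,0.1,0,-1,-1.3,0,0.44,0,-1,-1.83,0,0.9,0,-1,-2.2,0,1.54,0,-1,-2.33,0,2.02,0,-1,-2.33,0,2.02,0]'
```

```text
time: 9.98
position: [0.45, -0.3127, 0.0722]
tcp_rot: [0.999, -0.048, -0.001, -0.0]
contact_force: [-1.7, 0.5, 2.8]
width: -0.0001
gripper_force: 1.3
```

```bash
python3 -m creep '[-1,-0.08,0,0.2,0,-1,-0.08,0,0.33,0,-1,-0.08,0,0.4,0,-1,-0.08,0,0.44,0,-1,-0.08,0,0.46,0,-1,-0.08,0,0.46,0]'
```

```text
time: 10.72
position: [0.4486, -0.3128, 0.0592]
tcp_rot: [0.999, -0.047, 0.0, 0.0]
contact_force: [4.0, 0.3, 3.0]
width: -0.0
gripper_force: 1.7
```

```bash
python3 -m creep '[-1,0,0,0.05,0,-1,0,0,0.08,0,-1,0,0,0.1,0,-1,0,0,0.1,0]'
```

```text
time: 11.22
position: [0.4487, -0.3129, 0.0574]
tcp_rot: [0.999, -0.047, 0.001, 0.001]
contact_force: [-1.0, 3.4, 17.1]
width: 0.0001
gripper_force: 8.3
```

Force rose to 17 N, so the cover is at its stop. I let go slowly at first, then draw clear.

```bash
python3 -m creep '[-1,0,0,-0.2,0,-1,0,0,-0.5,0,-1,0,0,-1.5,0,-1,0,0,-3,0,-1,0,0,-4,0,-1,0,0,-4,0,-1,0,0,-4,0]'
python3 - <<'E'
from h import *
s=r.state();C=cam("wrist",s);im=r.capture("wrist")
print(s['position'],s['time']);save(im,"pics/w5.png",None,(640,480))
E
```

```text
time: 12.1
position: [0.4478, -0.3124, 0.1752]
tcp_rot: [0.999, -0.047, -0.001, -0.0]
contact_force: [-0.5, 0.4, -0.8]
width: -0.0001
gripper_force: 0.0
[ 0.4477998  -0.31241401  0.17524171] 12.1
```

View pics/w5.png

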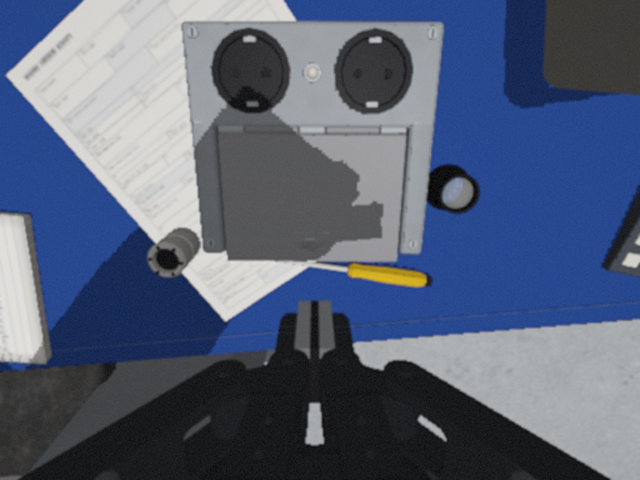

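The cover is shut and level, with its front edge at (228–397, 261) as at the start. The loose things have not moved, so I hand the job in.

```bash
python3 -c "
from rig import r
print(r.finish_job())"
```

```text
the job is handed in; nothing more can be done
None
```

I popped the cover open, pressed the tripped left-hand breaker home and latched the cover shut again, with the loose things left in place; I handed the job in after about 12 s of robot time, and no verdict was returned.

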